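Open the steamer's tank and take off its filler cap

ROBOT

A 7-joint arm with a two-finger parallel gripper is mounted at the origin on the work surface. World frame = base frame: x ahead of the robot, y to its left, z up, the work surface at z = 0. Lengths are in m, angles in degrees, forces in N, time in s.
With the tool pointing down it reaches from about 0.35 to 0.9 m from the base axis. Payload 7.2 kg.
Tool frame: the origin (TCP) lies midway between the tips of the shut fingers; the grasp point (between the pads) lies 19 mm behind it; z points along the fingers, y is the line along which they close (so a half turn about z gives the same grasp; the last joint's range is limited). The gripper opens to 85 mm and grips with 20 to 120 N. Pads are 22 mm wide; open, the fingers measure 114 mm over their backs; the gripper's body (76 mm by 85 mm) begins 54 mm behind the grasp point. The pads swing forward as they close: fully open they stand 13 mm farther back than shut.
Start: joints at [-70.657, 23.554, -0.728, 91.456, 0.321, 64.991, -4.71], TCP at [0.247, 0.574, 0.231] pointing down, gripper open.
Joint ranges: [-169.25, 169.25], [-16.82, 113.86], [-84.01, 82.57], [7.8, 145.47], [-59.2, 239.2], [7.22, 106.19], [-163.78, 163.78]. Speed limits (degrees/s): [136.94, 136.94, 172.46, 172.46, 180, 180, 180].

INTERFACE

Orientations are given as [roll, pitch, yaw] about the fixed x, y, z axes, in that order (R = Rz(yaw) Ry(pitch) Rx(roll)).
In Python, from station import * gives the robot as it stands.
- The arm moves only by the tool arm_command, never from a script. Its argument "deltas" is a list of rows, each a list of 4 numbers: the shift along the tool's x, y, z in cm, then the turn about the tool's z in rad. A call has 1 to 12 rows; each row is the pose to reach, as a shift and turn from the pose commanded when the call began, along the tool's axes at that moment; what a row does not reach only later rows make up. A row lasts 1/12 s, in which the tool goes at most 41.7 mm and 7.16 degrees, less where a joint would pass 70% of its speed; a pose out of reach is approached as far as the arm can. A call with a gripper value outside its range is refused whole. "gripper" is the finger opening in cm, from 0 to 8.54, set as the call begins (left out, the last holds). The fingers move at their own pace and stop on an object; "newtons" is the grip in N (left out, the last holds). Time passes only in rows, so rows that repeat a pose let the fingers close. It gives the time, the measured TCP pose, the force, the opening and the grip force at its end, in the units of the state.
- read_state(): the state, without advancing time (a new reading comes with each control period).
- get_image(name): name is "side" or "top" or "wrist"; returns a dict with "pixels" (384x512x3 uint8, blue, green, red), "intrinsics" (3x3 intrinsics, pixels), "R" (3x3) and "t" (3): a world point X has camera coordinates R X + t; the wrist camera has in their place "tool_from_camera" (4x4, takes a point from camera to tool coordinates, whose origin is the TCP and whose axes are the flange's). Camera axes: x right, y down, z forward; pixel columns grow to the right and rows downward; lengths in m; the calibration is good to about 2 mm. A picture is of the moment at which its call begins: read the wrist's pose just before it. There is no depth.
- hand_in(): hands the job in; it is judged then, once.
Trained networks look in the newest picture that a camera, given by its name, has taken for a name from the list of things; names that differ only in an ending like _2 or _b are one class to them, and where a whole thing is asked for, a point or a joint stands for the part that bears it (a point fixed in the world has none). Each returns a list of dicts, best first, with "p" (0 to 1); they miss things now and then, are a little off and sometimes report something else, mostly with a low value. They report only what shows in the picture. A call takes as long as a camera call.
- boxes_of(label, camera): "position" ([x, y, z] in m, in world coordinates, good to about 4 mm: the middle of the surface that is visible of it).
- cut_out(label, camera): "region" (384x512 bool, what is visible of it).
The state is a dict: "t": time; "joint_pos": joint angles; "qd": joint speeds; "tau": joint torques, N m; "tcp_pos": TCP position; "tool_rot": TCP orientation; "force": force on the tool from outside, world axes, zero at the start; "torque": the same for the moment, N m; "opening": opening from 0.0 (shut) to 1.0 (fully open); "grip_force": force on a finger pad.
Only numpy, scipy, OpenCV 4.12 (cv2) and the standard library are available. Lean on these libraries where they do the work, as an engineer would, in place of code of your own. Each camera call takes 0.05 s, during which the arm holds its last target. There are 200 camera calls.

TASK

The facial steamer's water tank is to be refilled: swing its hinged lid up and over until it rests on its stop, then unscrew the blue winged filler cap. These tanks are made with right-hand and with left-hand threads and nothing marks which, so feel gently which way the cap loosens and do not force it. Lift it off and finish still holding it in the gripper, upright and still, in the air higher than the filler neck and at least 10 cm to the side of it, so that I can pour; the lid stays open, and the other things on the table stay where they stand.

Things in the scene. Friction and masses are not known exactly. Their poses are not given: they have to be found in the camera images.
- steamer: White facial steamer, fixed. Origin on the table under the middle of its square tank bay; z up. The bay spans x and y +-90 mm, rim 125 mm high; to +y follow a low deck (to y 170 mm, 125 mm high) and the boiler housing. Its sides lie at x = +-90 mm. The clear water tank sits in the bay, fixed.
- boiler (a point): Middle of the top of the steamer's boiler housing, 200 mm above the table, 176 mm (x) by 130 mm (y). Near it, 30 mm to the steamer's +x and 15 mm to +y, stands the steel steam column, up to 370 mm above the table, its arm pointing outwards to +y.
- drip_tray: Steel tray 180 mm square, 12 mm high, fixed, beside the steamer. On it, at its middle, stands a spare, open tank, 140 mm square and 130 mm high to the top of its neck. Origin under the tray's middle.
- tank_lid (a joint): Angle of the white domed tank lid (rad): 0 closed, 1.78 open on its stop, leaning on the rubber bumper of the boiler housing. Hinged along the steamer's x axis; let go below about 1.1 it falls shut, above that it falls on open. The lid is 172 mm (x) by 176 mm (y), its top 187 mm above the table when closed.
- lid_hinge (a point): Middle of the lid's hinge line, at x 0, y 88 mm, z 127 mm of the steamer; the line runs along the steamer's x. The lid opens with its -y edge going up and over towards +y.
- lid_tab (a point): Grip point of the blue upright lift tab that sticks out of the lid's -y edge: 12 mm thick along the steamer's x (pinch it across x), 34 mm long along y, 26 mm high, its middle 2 mm from this point. Lid closed, it lies 194 mm to -y of the hinge line and 36 mm above it; it moves with the lid and can turn between the fingertips as the lid swings.
- neck (a point): Centre of the tank's filler mouth, at the top of its neck (63 mm wide outside), in the middle of the bay, 130 mm above the table. Screwed on, the cap's wing lies along the steamer's x. From there it turns freely about 70 degrees one way to a second stop, and lifts straight off between 50 and 70; the other way a stop blocks it within 5 degrees, so a try of 10 degrees tells (a stiff arm feels 0.5 N m or more).
- cap_grip (a point): Grip point on the wing of the blue filler cap (about 70 g). z: the cap's axis; x: along the wing, 58 mm long, 14 mm thick (pinch it across y); the wing reaches from 22 mm below to 14 mm above this point. Below it the round rim, 66 mm wide, sits on the neck, its underside 30 mm below this point; the plug with two thread lugs reaches 45 mm below. Thread hand unknown.
- serum_bottle: Bystander: amber bottle, 48 mm wide, 115 mm high. Origin under its middle.
- toner_bottle: Bystander: green bottle, 60 mm wide, 165 mm high. Origin under its middle.
- water_jug: Bystander: white jug with a handle at its +y, 90 mm wide, 130 mm high. Origin under its middle.
- mask_bowl: Bystander: blue ceramic bowl, 120 mm wide, 55 mm high. Origin under its middle.
- cream_jar: Bystander: white jar with a metal lid, 68 mm wide, 55 mm high. Origin under its middle.

How it is judged:
By the outcome, as a careful person would: the job done as asked, in the order asked, and still so for the second after the job is handed in, while the arm keeps its last pose, push and grip.
It also fails if it takes over 64 s, if anything falls off the work surface, if the arm or the gripper's body presses on something with over 40 N, if the wrist force passes 120 N, or if a joint passes its speed limit or range.

## Working session

There is one attempt and no reset: what is moved stays moved. The work goes in short steps, Python scripts to look and compute and a tool call to move; the robot and the scene stay as the last step left them, time stands still between calls to the robot, and variables do not carry over. Pictures are saved under pics/ and viewed, at most 10 in all, crops included, and the job is handed in when it is done.

Besides the shell and the picture viewer there is one more tool, called after "Call:" by a JSON object that holds its "fn" and its "kwargs", one argument or row to a line. arm_command: Moves the arm, as the interface text tells. Its arguments: {"type":"object","properties":{"deltas":{"type":"array"},"gripper":{"type":"number"},"newtons":{"type":"number"}},"required":["deltas"]}

```bash
ls; mkdir -p pics; cat > h.py <<'E'
from station import *
import numpy as np, cv2
from scipy.spatial.transform import Rotation as Ro
def snap(n,f):
    im=get_image(n); cv2.imwrite('pics/'+f,im['pixels']); return im
E
python3 - <<'E'
from h import *
s=read_state(); print({k:np.round(v,3).tolist() for k,v in s.items()})
for c in ('top','side'):
    snap(c,c+'1.png')
    for l in ['steamer','boiler','drip_tray','tank_lid','lid_tab','cap_grip','serum_bottle','toner_bottle','water_jug','mask_bowl','cream_jar','lid_hinge','neck']:
        try: print(c,l,[(np.round(b['position'],3).tolist(),round(b['p'],2)) for b in boxes_of(l,c)[:2]])
        except Exception as e: print(c,l,e)
a=cv2.hconcat([cv2.imread('pics/top1.png'),cv2.imread('pics/side1.png')])
E
```

```text
pics
{'t': 0.0, 'joint_pos': [-70.658, 23.599, -0.729, 91.503, 0.321, 64.991, -4.71], 'qd': [0.04, -0.114, -0.036, 0.03, -0.021, 0.034, -0.056], 'tau': [0.001, -60.063, 0.682, -29.942, 0.014, 0.011, 0.0], 'tcp_pos': [0.247, 0.574, 0.23], 'tool_rot': [-179.91, 0.006, 156.752], 'force': [0.525, 0.264, 0.781], 'torque': [-0.02, -0.005, 0.004], 'grip_force': 0.0, 'opening': 1.0}
top steamer [([0.496, 0.067, 0.189], 0.58), ([0.519, -0.296, 0.011], 0.51)]
top boiler []
top drip_tray [([0.521, -0.299, 0.012], 0.97), ([0.523, -0.062, 0.185], 0.66)]
top tank_lid [([0.523, -0.06, 0.187], 0.77)]
top lid_tab [([0.52, -0.295, 0.01], 0.61), ([0.524, -0.054, 0.189], 0.6)]
top cap_grip []
top serum_bottle [([0.746, -0.247, 0.077], 0.56), ([0.498, 0.065, 0.186], 0.15)]
top toner_bottle [([0.706, -0.081, 0.113], 0.72), ([0.501, 0.063, 0.189], 0.43)]
top water_jug [([0.688, 0.048, 0.053], 0.6)]
top mask_bowl [([0.647, 0.19, 0.023], 0.58)]
top cream_jar [([0.522, -0.295, 0.009], 0.66), ([0.501, 0.316, 0.054], 0.6)]
top lid_hinge [([0.498, 0.062, 0.184], 0.68)]
top neck [([0.501, 0.064, 0.188], 0.73)]
side steamer [([0.526, 0.164, 0.184], 0.79), ([0.633, 0.172, 0.03], 0.36)]
side boiler [([0.528, 0.164, 0.181], 0.67)]
side drip_tray [([0.64, -0.308, 0.013], 0.92)]
side tank_lid [([0.537, -0.025, 0.19], 0.69)]
side lid_tab [([0.538, -0.028, 0.19], 0.56)]
side cap_grip []
side serum_bottle [([0.756, -0.24, 0.066], 0.77), ([0.528, 0.16, 0.184], 0.27)]
side toner_bottle [([0.716, -0.068, 0.091], 0.86)]
side water_jug [([0.672, 0.077, 0.087], 0.74)]
side mask_bowl [([0.629, 0.174, 0.023], 0.94)]
side cream_jar [([0.526, 0.34, 0.053], 0.83)]
side lid_hinge [([0.523, 0.155, 0.185], 0.87)]
side neck [([0.527, 0.16, 0.184], 0.95)]
```

View pics/top1.png

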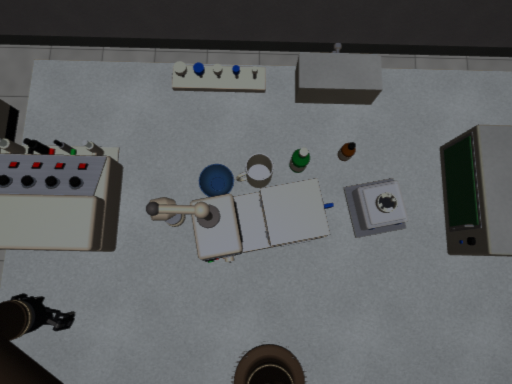

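View pics/side1.png

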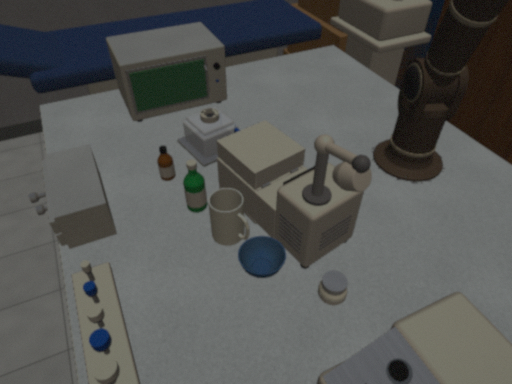

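The top view shows the lid centred at about (295,213), its blue tab at (328,206), and the boiler and column at (217,227). The image's right is world -y. I'll pin down the steamer's pose from the tab and lid.

```bash
cat >> h.py <<'E'
def unproj(im,uv,z):
    K,R,t=np.array(im['intrinsics']),np.array(im['R']),np.array(im['t'])
    d=R.T@np.linalg.inv(K)@np.array([uv[0],uv[1],1.]); c=-R.T@t
    return c+d*(z-c[2])/d[2]
E
python3 - <<'E'
from h import *
im=get_image('top'); p=im['pixels'].astype(int)
m=(p[...,0]>p[...,2]+50)&(p[...,0]>p[...,1]+30); m[:,:310]=0; m[:,345:]=0; m[:180]=0;m[230:]=0
v,u=np.nonzero(m); print('tab',len(u),u.min(),u.max(),u.mean(),v.mean(),unproj(im,(u.mean(),v.mean()),.170))
for l in ('tank_lid','steamer'):
  r=cut_out(l,'top')
  for q in r[:2]:
    g=q['region'].astype(np.uint8)
    rect=cv2.minAreaRect(cv2.findNonZero(g)); bp=cv2.boxPoints(rect)
    print(l,q['p'],g.sum(),rect,[np.round(unproj(im,c,.170),3)[:2].tolist() for c in bp])
c=im['pixels'][160:280,140:360]; cv2.imwrite('pics/c1.png',cv2.resize(c,None,fx=3.6,fy=3.6,interpolation=cv2.INTER_CUBIC))
E
```

```text
tab 33 324 333 328.27272727272725 204.93939393939394 [ 0.54599374 -0.16347907  0.17      ]
tank_lid 0.64 3693 ((297.62823486328125, 210.69094848632812), (60.59654235839844, 70.0142822265625), 80.34010314941406) [[0.597, 0.049], [0.638, -0.161], [0.458, -0.189], [0.419, 0.015]]
steamer 0.77 8551 ((241.5213623046875, 222.88372802734375), (71.0972900390625, 184.46499633789062), 82.96658325195312) [[0.552, 0.386], [0.634, -0.166], [0.422, -0.189], [0.345, 0.344]]
```

View pics/c1.png

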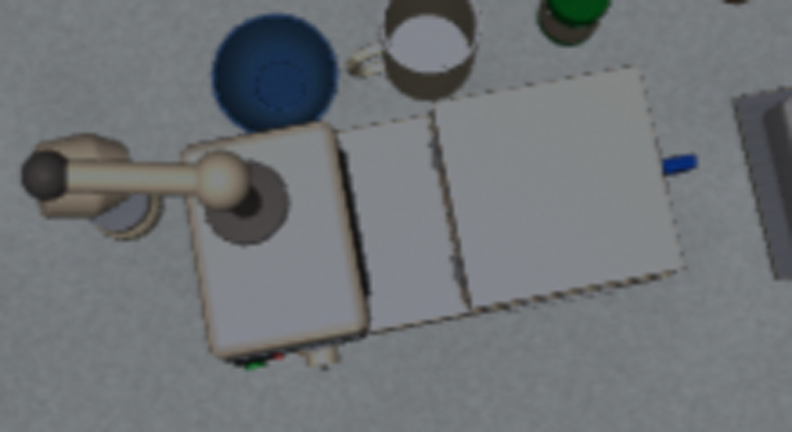

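The crop shows the lid corners at about (632,67), (685,268), (470,310) and (433,105), and the tab at (680,164), all in crop pixels (divide by 3.6, then add 140,160). I'll fit the pose.

```bash
python3 - <<'E'
from h import *
from scipy.optimize import least_squares
im=get_image('top'); K,R,t=[np.array(im[k]) for k in('intrinsics','R','t')]
def pr(X): q=(K@(R@X.T+t[:,None])); return (q[:2]/q[2]).T
# steamer coords
obj=np.array([[86,-88,150],[-86,-88,150],[0,-108,173],[86,88,145],[-86,88,145],[88,170,125],[-88,170,125]])/1e3
pix=np.array([[632,67],[685,268],[680,164],[433,107],[470,310],[337,130],[370,332]])/3.6+[140,160]
def W(p): c,s=np.cos(p[2]),np.sin(p[2]); return (np.array([[c,-s,0],[s,c,0],[0,0,1]])@obj.T).T+[p[0],p[1],0]
f=least_squares(lambda p:(pr(W(p))-pix).ravel(),[.52,-.06,.2])
print(f.x,np.degrees(f.x[2]),np.round(f.fun.reshape(-1,2),1))
c,s=np.cos(f.x[2]),np.sin(f.x[2])
Rz=np.array([[c,-s],[s,c]])
for n,q in dict(tab=(0,-.106),hinge=(0,.088),neck=(0,0)).items(): print(n,Rz@q+f.x[:2])
print('t',read_state()['t'])
E
```

```text
[ 0.52411641 -0.06126131  0.21205234] 12.149704047965086 [[-0.   1.2]
 [-2.3  0.1]
 [ 0.7 -1. ]
 [-0.4  0.9]
 [ 0.2 -0.4]
 [ 0.4 -0.2]
 [ 1.5 -0.5]]
tab [ 0.54642589 -0.16488702]
hinge [0.50559534 0.02476758]
neck [ 0.52411641 -0.06126131]
t 1.6
```

```bash
cat >> h.py <<'E'
S=np.array([.5241,-.0613]); TH=12.15
def st(x,y,z): # steamer mm -> world
    c,s=np.cos(np.radians(TH)),np.sin(np.radians(TH))
    return np.array([S[0]+(c*x-s*y)/1e3,S[1]+(s*x+c*y)/1e3,z/1e3])
def go(P,yaw=None):
    s=read_state(); R=Ro.from_euler('xyz',s['tool_rot'],degrees=True)
    d=R.inv().apply(np.array(P)-s['tcp_pos'])*100
    dy=0 if yaw is None else -((yaw-s['tool_rot'][2]+180)%360-180)
    return np.round(d,2).tolist()+[round(np.radians(dy),3)]
def stt():
    s=read_state(); print({k:np.round(s[k],3).tolist() for k in('t','tcp_pos','tool_rot','force','torque','opening','grip_force','joint_pos')})
E
python3 -c "
from h import *
print(go(st(0,-106,420),102.15))"
```

```text
[-56.71, -56.08, -18.87, np.float64(0.953)]
```

Call:
{"fn": "arm_command", "kwargs": {
  "deltas": [
    [0, 0, -4, 0],
    [0, 0, -8, 0],
    [0, 0, -12, 0],
    [0, 0, -16, 0],
    [0, 0, -19, 0],
    [-3, -3, -19, 0.06],
    [-6, -6, -19, 0.12],
    [-9, -9, -19, 0.18],
    [-12, -12, -19, 0.24],
    [-15, -15, -19, 0.3],
    [-18, -18, -19, 0.36],
    [-21, -21, -19, 0.42]
  ],
  "gripper": 8.54,
  "newtons": 30
}}

```text
t: 2.6
tcp_pos: [0.3551, 0.3013, 0.4215]
tool_rot: [180.0, -0.0, 132.5]
force: [0.4, 0.4, 0.9]
opening: 0.999
grip_force: 0.0
```

```bash
python3 -c "
from h import *
stt();print(go(st(0,-106,420),102.15))"
```

```text
{'t': 2.6, 'tcp_pos': [0.355, 0.301, 0.422], 'tool_rot': [179.955, -0.023, 132.518], 'force': [0.364, 0.372, 0.874], 'torque': [0.035, -0.008, 0.032], 'opening': 0.999, 'grip_force': 0.0, 'joint_pos': [-56.577, 0.822, 10.545, 94.979, -0.171, 84.167, -3.497]}
[-47.29, -17.41, 0.12, np.float64(0.53)]
```

Call:
{"fn": "arm_command", "kwargs": {
  "deltas": [
    [-4, -1.5, 0, 0.05],
    [-8, -3, 0, 0.1],
    [-12, -4.4, 0, 0.15],
    [-16, -5.9, 0, 0.2],
    [-20, -7.4, 0, 0.25],
    [-24, -8.8, 0, 0.3],
    [-28, -10.3, 0, 0.35],
    [-32, -11.8, 0, 0.4],
    [-36, -13.3, 0, 0.45],
    [-40, -14.7, 0, 0.5],
    [-43, -15.8, 0, 0.53],
    [-45.4, -16.7, 0, 0.53]
  ]
}}

```text
t: 3.6
tcp_pos: [0.5402, -0.1478, 0.4215]
tool_rot: [180.0, 0.1, 102.0]
force: [0.1, 0.0, -0.0]
opening: 1.002
grip_force: 0.0
```

```bash
python3 - <<'E'
from h import *
stt();s=read_state();im=snap('wrist','w1.png');
T=np.array(im['tool_from_camera']);K=np.array(im['intrinsics']);print(np.round(T,3).tolist(),K.tolist())
R=Ro.from_euler('xyz',s['tool_rot'],degrees=True).as_matrix()
def pix(X):
    c=np.linalg.inv(T)@np.append(R.T@(np.array(X)-s['tcp_pos']),1); q=K@c[:3]; return (q[:2]/q[2]).round(1)
print('tab pred',pix(st(0,-106,176)), pix(st(0,-125,176)),pix(st(86,-88,150)),pix(st(-86,-88,150)))
print(go(st(0,-106,300),102.15))
for l in('lid_tab',): print([(b['position'],b['p']) for b in boxes_of(l,'wrist')])
E
```

```text
{'t': 3.6, 'tcp_pos': [0.54, -0.148, 0.422], 'tool_rot': [179.973, 0.104, 102.047], 'force': [0.114, 0.01, -0.048], 'torque': [0.004, 0.099, -0.012], 'opening': 1.002, 'grip_force': 0.0, 'joint_pos': [-22.392, 12.666, 41.427, 84.97, -8.292, 85.437, 31.036]}
[[-0.001, -0.955, -0.298, 0.077], [1.0, -0.001, -0.0, 0.001], [-0.0, -0.298, 0.955, -0.142], [0.0, 0.0, 0.0, 1.0]] [[331.9504658357136, 0.0, 251.48155623837775], [0.0, 331.9504658357136, 193.74669055558783], [0.0, 0.0, 1.0]]
tab pred [253.  172.8] [253. 188.] [321.3 153.7] [184.5 154.1]
[-1.4, 0.3, 12.12, np.float64(-0.004)]
[([0.5278, -0.0589, 0.1808], 0.92), ([0.5261, -0.0579, 0.184], 0.35)]
```

View pics/w1.png

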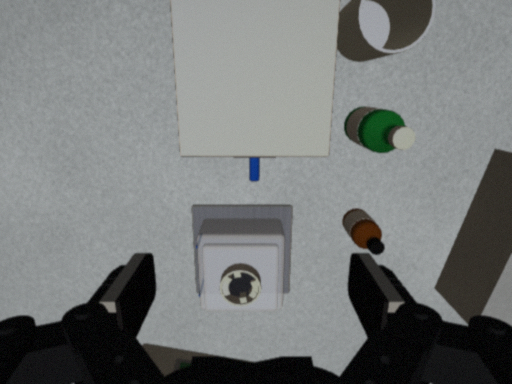

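The wrist view shows the lid edge at row 156 (columns 181–330) and the tab from (254,157) to (254,181). That is within about 3 mm of the prediction. I'll descend and re-measure.

Call:
{"fn": "arm_command", "kwargs": {
  "deltas": [
    [-0.4, 0.1, 3, 0],
    [-0.8, 0.2, 6, 0],
    [-1.2, 0.3, 9, 0],
    [-1.5, 0.4, 12, 0],
    [-1.5, 0.4, 14, 0],
    [-1.5, 0.4, 15, 0],
    [-1.5, 0.4, 15, 0]
  ]
}}

```text
t: 4.28
tcp_pos: [0.546, -0.1562, 0.2694]
tool_rot: [-179.8, -0.1, 102.4]
force: [-0.0, -1.0, 0.8]
opening: 0.999
grip_force: 0.0
```

```bash
python3 - <<'E'
from h import *
stt();s=read_state();im=snap('wrist','w2.png');
T=np.array(im['tool_from_camera']);K=np.array(im['intrinsics'])
R=Ro.from_euler('xyz',s['tool_rot'],degrees=True).as_matrix()
p=im['pixels'].astype(int); m=(p[...,0]>p[...,2]+50)&(p[...,0]>p[...,1]+30)
n,lab,stats,cen=cv2.connectedComponentsWithStats(m.astype(np.uint8)); 
for i in range(1,n):
    if stats[i][4]>60: print(stats[i],cen[i])
def un(uv,z):
    d=R@T[:3,:3]@np.linalg.inv(K)@np.array([*uv,1.]); c=s['tcp_pos']+R@T[:3,3]
    return c+d*(z-c[2])/d[2]
def toS(X):
    c,q=np.cos(np.radians(TH)),np.sin(np.radians(TH)); v=X[:2]-S; return np.round(1e3*np.array([c*v[0]+q*v[1],-q*v[0]+c*v[1]]),1)
i=1+np.argmax(stats[1:,4]); x,y,w,h=stats[i][:4]
vv=np.nonzero(lab==i)
for uv in [(x+w/2,y),(x+w/2,y+h),cen[i]]: print(uv,toS(un(uv,.176)),toS(un(uv,.150)))
E
```

```text
{'t': 4.283, 'tcp_pos': [0.546, -0.156, 0.269], 'tool_rot': [-179.813, -0.091, 102.375], 'force': [-0.023, -0.957, 0.797], 'torque': [0.009, 0.01, -0.017], 'opening': 0.999, 'grip_force': 0.0, 'joint_pos': [-19.428, 18.641, 39.661, 98.513, -12.723, 67.646, 36.05]}
[244 186  14  36 493] [250.51115619 203.32657201]
(np.float64(251.0), np.int32(186)) [  1.3 -87.5] [  1.2 -94.9]
(np.float64(251.0), np.int32(222)) [   1.3 -116.1] [   1.2 -126.6]
[250.51115619 203.32657201] [   0.9 -101. ] [   0.8 -109.9]
```

View pics/w2.png

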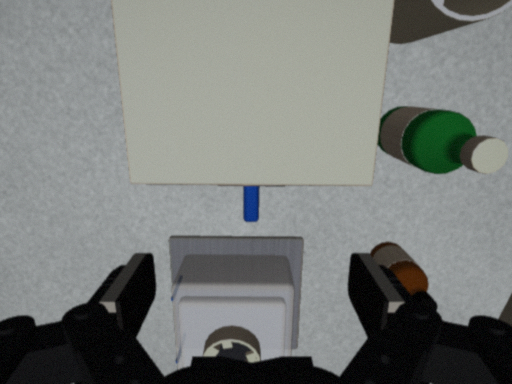

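The tab sits at (244–258, 186–222). The lid edge at row 185 spans columns 129–373, which puts its top at z≈0.187, so the lid is a box. I'll refit with that height.

```bash
python3 - <<'E'
from h import *
from scipy.optimize import least_squares
im=get_image('top'); K,R,t=[np.array(im[k]) for k in('intrinsics','R','t')]
def pr(X): q=(K@(R@X.T+t[:,None])); return (q[:2]/q[2]).T
obj=np.array([[86,-88,185],[-86,-88,185],[0,-106,176],[86,88,185],[-86,88,185],[88,170,125],[-88,170,125]])/1e3
pix=np.array([[632,67],[685,268],[680,164],[433,107],[470,310],[337,130],[370,332]])/3.6+[140,160]
def W(p): c,s=np.cos(p[2]),np.sin(p[2]); return (np.array([[c,-s,0],[s,c,0],[0,0,1]])@obj.T).T+[p[0],p[1],0]
f=least_squares(lambda p:(pr(W(p))-pix).ravel(),[.52,-.06,.2])
print(f.x,np.degrees(f.x[2]),np.round(f.fun.reshape(-1,2),1))
s=read_state();im=get_image('wrist')
T=np.array(im['tool_from_camera']);K=np.array(im['intrinsics'])
R=Ro.from_euler('xyz',s['tool_rot'],degrees=True).as_matrix()
def un(uv,z):
    d=R@T[:3,:3]@np.linalg.inv(K)@np.array([*uv,1.]); c=s['tcp_pos']+R@T[:3,3]
    return c+d*(z-c[2])/d[2]
for uv,z in [((129,184),.187),((373,185),.187),((251,185),.187),((251,222),.176)]: print(uv,un(uv,z))
E
```

```text
[ 0.52147772 -0.05916542  0.20917603] 11.984903654345937 [[ 1.4 -0.3]
 [-0.6  0.4]
 [-0.4 -0.1]
 [-0.8 -0.8]
 [ 0.   0.1]
 [-0.2  0.5]
 [ 0.7  0.2]]
(129, 184) [ 0.46022677 -0.1622352   0.187     ]
(373, 185) [ 0.62971793 -0.12615742  0.187     ]
(251, 185) [ 0.54497031 -0.14457401  0.187     ]
(251, 222) [ 0.55192985 -0.17661759  0.176     ]
```

Call:
{"fn": "arm_command", "kwargs": {
  "deltas": [
    [-0.4, 0, 2, 0],
    [-0.75, 0, 5, 0],
    [-0.75, 0, 8, 0],
    [-0.75, 0, 10.5, 0],
    [-0.75, 0, 12, 0],
    [-0.75, 0, 12.4, 0],
    [-0.75, 0, 12.4, 0]
  ]
}}

```text
t: 5.02
tcp_pos: [0.5489, -0.1647, 0.1477]
tool_rot: [180.0, 0.0, 102.3]
force: [-0.2, 0.4, -0.3]
opening: 1.001
grip_force: 0.0
```

Call:
{"fn": "arm_command", "kwargs": {
  "deltas": [
    [0, 0, 0, 0],
    [0, 0, 0, 0],
    [0, 0, 0, 0],
    [0, 0, 0, 0],
    [0, 0, 0, 0],
    [0, 0, 0, 0],
    [0, 0, 0, 0],
    [0, 0, 0, 0]
  ],
  "gripper": 0.6,
  "newtons": 40
}}

```text
t: 5.68
tcp_pos: [0.5471, -0.1651, 0.1477]
tool_rot: [-179.9, -0.1, 102.2]
force: [-6.8, -0.1, 8.6]
opening: 0.133
grip_force: 39.8
```

```bash
python3 -c "
import numpy as np
R,a=20.1,11.4
p=lambda f:np.array([19.7-R*np.cos(np.radians(a+f)),0,3.97-R*np.sin(np.radians(a+f))])
for base,fs in((0,range(4,49,4)),(48,range(52,101,4))):print([np.round(p(f)-p(base),1).tolist() for f in fs])"
```

```text
[[0.3, 0.0, -1.4], [0.7, 0.0, -2.7], [1.3, 0.0, -4.0], [1.9, 0.0, -5.3], [2.5, 0.0, -6.5], [3.3, 0.0, -7.7], [4.2, 0.0, -8.8], [5.1, 0.0, -9.8], [6.1, 0.0, -10.8], [7.2, 0.0, -11.7], [8.3, 0.0, -12.6], [9.5, 0.0, -13.3]]
[[1.2, 0.0, -0.7], [2.5, 0.0, -1.3], [3.8, 0.0, -1.7], [5.2, 0.0, -2.2], [6.5, 0.0, -2.5], [7.9, 0.0, -2.7], [9.3, 0.0, -2.8], [10.7, 0.0, -2.8], [12.1, 0.0, -2.7], [13.5, 0.0, -2.5], [14.9, 0.0, -2.3], [16.2, 0.0, -1.9], [17.6, 0.0, -1.4]]
```

Call:
{"fn": "arm_command", "kwargs": {
  "deltas": [
    [0.3, 0, -1.4, 0],
    [0.7, 0, -2.7, 0],
    [1.3, 0, -4.0, 0],
    [1.9, 0, -5.3, 0],
    [2.5, 0, -6.5, 0],
    [3.3, 0, -7.7, 0],
    [4.2, 0, -8.8, 0],
    [5.1, 0, -9.8, 0],
    [6.1, 0, -10.8, 0],
    [7.2, 0, -11.7, 0],
    [8.3, 0, -12.6, 0],
    [9.5, 0, -13.3, 0]
  ]
}}

```text
t: 6.68
tcp_pos: [0.5273, -0.0717, 0.2815]
tool_rot: [-180.0, 0.0, 102.3]
force: [-2.4, -1.9, -2.7]
opening: 0.132
grip_force: 39.6
```

Call:
{"fn": "arm_command", "kwargs": {
  "deltas": [
    [1.2, 0, -0.7, 0],
    [2.5, 0, -1.3, 0],
    [3.8, 0, -1.7, 0],
    [5.2, 0, -2.2, 0],
    [6.5, 0, -2.5, 0],
    [7.9, 0, -2.7, 0],
    [9.3, 0, -2.8, 0],
    [10.7, 0, -2.8, 0],
    [12.1, 0, -2.7, 0],
    [13.5, 0, -2.5, 0],
    [14.9, 0, -2.3, 0],
    [16.2, 0, -1.9, 0]
  ]
}}

```text
t: 7.68
tcp_pos: [0.4936, 0.0872, 0.3008]
tool_rot: [179.9, -0.0, 102.3]
force: [-1.2, -2.0, 1.9]
opening: 0.132
grip_force: 42.1
```

```bash
python3 - <<'E'
from h import *
stt(); snap('side','s2.png')
E
```

```text
{'t': 7.683, 'tcp_pos': [0.494, 0.087, 0.301], 'tool_rot': [179.892, -0.019, 102.337], 'force': [-1.194, -1.987, 1.939], 'torque': [-0.722, 0.229, -0.075], 'opening': 0.132, 'grip_force': 42.132, 'joint_pos': [-44.907, 8.018, 33.409, 104.421, -4.746, 68.831, 2.291]}
```

View pics/s2.png

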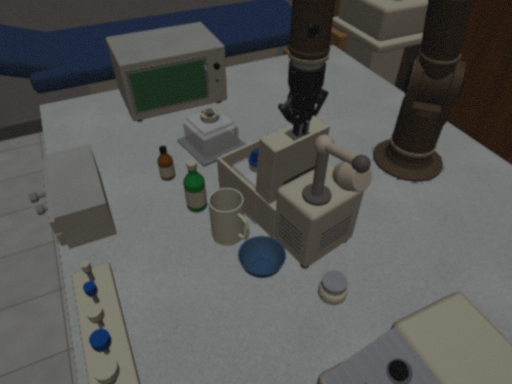

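The lid stands past vertical at about (293,160), still held by its tab, and the blue cap shows in the bay at (255,158). I'll ease it onto the stop.

Call:
{"fn": "arm_command", "kwargs": {
  "deltas": [
    [0.5, 0, 0.15, 0],
    [1, 0, 0.35, 0],
    [1.5, 0, 0.55, 0],
    [1.9, 0, 0.75, 0],
    [1.9, 0, 0.75, 0]
  ]
}}

```text
t: 8.15
tcp_pos: [0.4896, 0.1062, 0.2932]
tool_rot: [179.9, -0.1, 102.4]
force: [-4.9, 1.4, 8.1]
opening: 0.132
grip_force: 44.5
```

Call:
{"fn": "arm_command", "kwargs": {
  "deltas": [
    [0, 0, 0, 0],
    [0, 0, 0, 0],
    [0, 0, 0, 0],
    [0, 0, 0, 0],
    [0, 0, 0, 0],
    [0, 0, -1.5, 0],
    [0, 0, -4, 0],
    [0, 0, -7, 0],
    [0, 0, -10, 0],
    [0, 0, -12, 0],
    [-2, 0, -12.5, 0],
    [-5, 0, -12.5, 0]
  ],
  "gripper": 8.54
}}

```text
t: 9.15
tcp_pos: [0.501, 0.0584, 0.4185]
tool_rot: [179.8, -0.1, 102.6]
force: [0.1, 0.2, -0.5]
opening: 1.002
grip_force: 0.0
```

```bash
python3 - <<'E'
from h import *
import h
h.S=np.array([.5235,-.0590]); h.TH=12.0
stt()
print('above neck',go(h.st(0,-20,400),102))
for c in('top','wrist'):
  get_image(c)
  for l in('cap_grip','tank_lid'): print(c,l,[(np.round(b['position'],3).tolist(),round(b['p'],2)) for b in boxes_of(l,c)[:2]])
E
```

```text
{'t': 9.15, 'tcp_pos': [0.501, 0.058, 0.418], 'tool_rot': [179.829, -0.07, 102.634], 'force': [0.141, 0.248, -0.517], 'torque': [-0.003, -0.014, -0.021], 'opening': 1.002, 'grip_force': 0.0, 'joint_pos': [-44.003, 4.756, 35.249, 92.174, -2.841, 83.78, 4.087]}
above neck [-13.95, -0.4, 1.83, np.float64(0.011)]
top cap_grip []
top tank_lid []
wrist cap_grip [([0.524, -0.052, 0.141], 0.83)]
wrist tank_lid [([0.49, 0.095, 0.295], 0.67)]
```

Call:
{"fn": "arm_command", "kwargs": {
  "deltas": [
    [-2, 0, 0, -0.1],
    [-4, 0, 0, -0.22],
    [-6, 0, 0, -0.34],
    [-8, 0, 0, -0.46],
    [-10, 0, 0, -0.58],
    [-11.5, 0, 0, -0.7],
    [-12, -0.2, 0, -0.82],
    [-12, -0.2, 1, -0.94],
    [-12, -0.2, 2.5, -1.06],
    [-12, -0.2, 4, -1.18],
    [-12, -0.2, 6, -1.3],
    [-12, -0.2, 7, -1.42]
  ]
}}

```text
t: 10.45
tcp_pos: [0.5233, -0.0602, 0.3444]
tool_rot: [180.0, -0.2, -175.9]
force: [-0.5, -0.0, -0.4]
opening: 0.998
grip_force: 0.0
```

Call:
{"fn": "arm_command", "kwargs": {
  "deltas": [
    [0, 0, 1, -0.1],
    [0, 0, 2, -0.14],
    [0, 0, 3, -0.14],
    [0, 0, 4, -0.14],
    [0, 0, 4, -0.14]
  ]
}}

```text
t: 10.87
tcp_pos: [0.5231, -0.0608, 0.3046]
tool_rot: [180.0, -0.2, -168.3]
force: [-0.1, 0.2, 0.7]
opening: 0.999
grip_force: 0.0
```

```bash
cat >> h.py <<'E'
def wr(f=None):
    s=read_state();im=get_image('wrist')
    if f: cv2.imwrite('pics/'+f,im['pixels'])
    T=np.array(im['tool_from_camera']);K=np.array(im['intrinsics'])
    R=Ro.from_euler('xyz',s['tool_rot'],degrees=True).as_matrix()
    def un(uv,z):
        d=R@T[:3,:3]@np.linalg.inv(K)@np.array([*uv,1.]); c=s['tcp_pos']+R@T[:3,3]
        return c+d*(z-c[2])/d[2]
    return im['pixels'],un,s
E
python3 - <<'E'
from h import *
stt(); p,un,s=wr('w3.png'); p=p.astype(int)
m=(p[...,0]>p[...,2]+50)&(p[...,0]>p[...,1]+30)
n,lab,stats,cen=cv2.connectedComponentsWithStats(m.astype(np.uint8))
for i in range(1,n):
    if stats[i][4]>100: print(stats[i],cen[i],un(cen[i],.14))
print([(np.round(b['position'],3).tolist(),round(b['p'],2)) for b in boxes_of('cap_grip','wrist')[:2]])
E
```

```text
{'t': 10.867, 'tcp_pos': [0.523, -0.061, 0.305], 'tool_rot': [179.969, -0.182, -168.34], 'force': [-0.143, 0.248, 0.669], 'torque': [-0.025, 0.025, -0.028], 'opening': 0.999, 'grip_force': 0.0, 'joint_pos': [-25.865, 11.104, 32.359, 100.659, -6.261, 70.221, 109.812]}
[ 219  140   71   76 3763] [253.64709009 175.46452299] [ 0.52386198 -0.05763044  0.14      ]
[([0.521, -0.062, 0.138], 0.55), ([0.503, 0.071, 0.133], 0.2)]
```

View pics/w3.png

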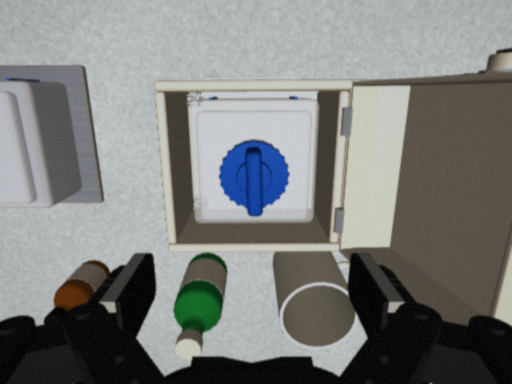

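The cap is at (254,176) with its wing upright in the image from (254,147) to (254,215). The open lid stands on the right, hinged at column 345, so the tool is aligned to within about 2 mm. Next I descend and pinch.

Call:
{"fn": "arm_command", "kwargs": {
  "deltas": [
    [0, 0.2, 2.5, 0],
    [0, 0.2, 5.5, 0],
    [0, 0.2, 8.5, 0],
    [0, 0.2, 11.5, 0],
    [0, 0.2, 14, 0],
    [0, 0.2, 15.5, 0],
    [0, 0.2, 16, 0],
    [0, 0.2, 16, 0]
  ]
}}

```text
t: 11.63
tcp_pos: [0.5234, -0.0596, 0.1463]
tool_rot: [-180.0, -0.1, -168.3]
force: [-0.5, 0.1, 0.1]
opening: 0.998
grip_force: 0.0
```

Call:
{"fn": "arm_command", "kwargs": {
  "deltas": [
    [0, 0, 0, 0],
    [0, 0, 0, 0],
    [0, 0, 0, 0],
    [0, 0, 0, 0],
    [0, 0, 0, 0],
    [0, 0, 0, 0],
    [0, 0, 0, 0],
    [0, 0, 0, 0]
  ],
  "gripper": 0.8,
  "newtons": 40
}}

```text
t: 12.3
tcp_pos: [0.5239, -0.0596, 0.1473]
tool_rot: [180.0, 0.1, -168.3]
force: [-0.9, 0.5, 5.4]
opening: 0.157
grip_force: 40.1
```

```bash
python3 -c "
from h import *
stt()"
```

```text
{'t': 12.3, 'tcp_pos': [0.524, -0.06, 0.147], 'tool_rot': [179.993, 0.052, -168.296], 'force': [-0.913, 0.52, 5.423], 'torque': [0.068, 0.212, 0.003], 'opening': 0.157, 'grip_force': 40.099, 'joint_pos': [-22.279, 20.912, 29.692, 111.923, -13.288, 50.432, 116.013]}
```

Call:
{"fn": "arm_command", "kwargs": {
  "deltas": [
    [0, 0, 0, 0.03],
    [0, 0, 0, 0.06],
    [0, 0, 0, 0.09],
    [0, 0, 0, 0.12],
    [0, 0, 0, 0.12]
  ]
}}

```text
t: 12.72
tcp_pos: [0.5242, -0.0597, 0.1473]
tool_rot: [-180.0, 0.1, -175.3]
force: [-0.2, 0.3, 5.4]
opening: 0.157
grip_force: 40.1
```

```bash
python3 -c "
from h import *
stt()"
```

```text
{'t': 12.717, 'tcp_pos': [0.524, -0.06, 0.147], 'tool_rot': [-179.998, 0.073, -175.281], 'force': [-0.235, 0.29, 5.413], 'torque': [0.017, 0.102, -0.01], 'opening': 0.157, 'grip_force': 40.063, 'joint_pos': [-23.535, 21.164, 31.358, 111.986, -14.106, 50.51, 109.859]}
```

Call:
{"fn": "arm_command", "kwargs": {
  "deltas": [
    [0, 0, 0, 0.03],
    [0, 0, 0, 0.06],
    [0, 0, 0, 0.09],
    [0, 0, 0, 0.09]
  ]
}}

```text
t: 13.05
tcp_pos: [0.5242, -0.0597, 0.1474]
tool_rot: [180.0, 0.1, 179.6]
force: [0.2, 0.2, 5.6]
opening: 0.158
grip_force: 40.1
```

```bash
python3 -c "
from h import *
stt()"
```

```text
{'t': 13.05, 'tcp_pos': [0.524, -0.06, 0.147], 'tool_rot': [179.998, 0.076, 179.568], 'force': [0.157, 0.229, 5.588], 'torque': [0.031, 0.031, -0.056], 'opening': 0.158, 'grip_force': 40.055, 'joint_pos': [-24.467, 21.357, 32.596, 112.04, -14.723, 50.59, 105.331]}
```

It turns freely clockwise, so the thread is left-hand. I'll continue to about 60°.

Call:
{"fn": "arm_command", "kwargs": {
  "deltas": [
    [0, 0, 0, 0.08],
    [0, 0, 0, 0.16],
    [0, 0, 0, 0.24],
    [0, 0, 0, 0.32],
    [0, 0, 0, 0.4],
    [0, 0, 0, 0.48],
    [0, 0, 0, 0.56],
    [0, 0, 0, 0.64],
    [0, 0, 0, 0.72],
    [0, 0, 0, 0.79],
    [0, 0, 0, 0.83],
    [0, 0, 0, 0.83]
  ]
}}

```text
t: 14.05
tcp_pos: [0.5243, -0.0597, 0.1473]
tool_rot: [179.9, 0.1, 132.0]
force: [0.1, 0.3, 6.0]
opening: 0.158
grip_force: 40.2
```

```bash
python3 -c "
from h import *
stt()"
```

```text
{'t': 14.05, 'tcp_pos': [0.524, -0.06, 0.147], 'tool_rot': [179.949, 0.052, 131.973], 'force': [0.109, 0.314, 5.991], 'torque': [-0.01, 0.093, -0.048], 'opening': 0.158, 'grip_force': 40.16, 'joint_pos': [-33.118, 23.947, 44.565, 112.512, -21.25, 51.829, 64.34]}
```

Call:
{"fn": "arm_command", "kwargs": {
  "deltas": [
    [0, 0, -0.3, 0],
    [0, 0, -0.7, 0],
    [0, 0, -1.2, 0],
    [0, 0, -1.7, 0],
    [0, 0, -1.7, 0]
  ]
}}

```text
t: 14.47
tcp_pos: [0.5241, -0.0598, 0.1648]
tool_rot: [179.9, 0.0, 132.1]
force: [0.7, -0.0, -0.2]
opening: 0.155
grip_force: 39.2
```

Call:
{"fn": "arm_command", "kwargs": {
  "deltas": [
    [0, 0, -1, 0],
    [0, 0, -3, 0],
    [0, 0, -5.5, 0],
    [0, 0, -8, 0],
    [0, 0, -10.5, 0],
    [0, 0, -12.5, 0],
    [0, 0, -14, 0],
    [0.5, -0.9, -15, 0],
    [1.5, -2.6, -15, 0],
    [2.5, -4.3, -15, 0],
    [3.5, -6.1, -15, 0],
    [4.5, -7.8, -15, 0]
  ]
}}

```text
t: 15.47
tcp_pos: [0.4344, -0.0793, 0.314]
tool_rot: [-180.0, 0.0, 132.1]
force: [0.3, 0.2, -0.6]
opening: 0.156
grip_force: 39.3
```

Call:
{"fn": "arm_command", "kwargs": {
  "deltas": [
    [0.8, -1.4, 0, 0],
    [1.6, -2.8, 0, 0],
    [2.3, -4, 0, 0],
    [2.9, -5, 0, 0],
    [3.3, -5.7, 0, 0],
    [3.5, -6, 0, 0],
    [3.5, -6, 0, 0],
    [3.5, -6, 0, 0],
    [3.5, -6, 0, 0],
    [3.5, -6, 0, 0],
    [3.5, -6, 0, 0]
  ]
}}

```text
t: 16.38
tcp_pos: [0.3679, -0.0928, 0.3137]
tool_rot: [-180.0, 0.0, 132.1]
force: [0.5, -0.2, -2.0]
opening: 0.153
grip_force: 39.3
```

```bash
python3 - <<'E'
from h import *
stt(); a=snap('side','s3.png')['pixels']; b=snap('wrist','w4.png')['pixels']
for c in ('side','top'):
  get_image(c)
  for l in ['cap_grip','tank_lid','serum_bottle','toner_bottle','water_jug','mask_bowl','cream_jar']:
    print(c,l,[(np.round(q['position'],3).tolist(),round(q['p'],2)) for q in boxes_of(l,c)[:1]])
cv2.imwrite('pics/f.png',cv2.resize(cv2.hconcat([a,b]),(800,300)))
E
```

```text
{'t': 16.383, 'tcp_pos': [0.368, -0.093, 0.314], 'tool_rot': [-179.951, 0.014, 132.117], 'force': [0.474, -0.171, -2.039], 'torque': [-0.064, 0.008, 0.018], 'opening': 0.153, 'grip_force': 39.288, 'joint_pos': [-44.687, -12.627, 44.331, 117.036, 9.272, 72.316, 38.216]}
side cap_grip [([0.379, -0.078, 0.306], 0.95)]
side tank_lid [([0.38, -0.082, 0.306], 0.2)]
side serum_bottle [([0.759, -0.239, 0.066], 0.82)]
side toner_bottle [([0.716, -0.068, 0.089], 0.78)]
side water_jug [([0.631, 0.175, 0.025], 0.19)]
side mask_bowl [([0.633, 0.175, 0.027], 0.7)]
side cream_jar [([0.526, 0.34, 0.053], 0.57)]
top cap_grip [([0.358, -0.07, 0.305], 0.51)]
top tank_lid [([0.494, 0.078, 0.289], 0.92)]
top serum_bottle [([0.495, 0.076, 0.294], 0.72)]
top toner_bottle [([0.699, -0.08, 0.111], 0.6)]
top water_jug [([0.684, 0.048, 0.053], 0.76)]
top mask_bowl [([0.649, 0.193, 0.024], 0.86)]
top cream_jar [([0.497, 0.077, 0.292], 0.65)]
```

View pics/f.png

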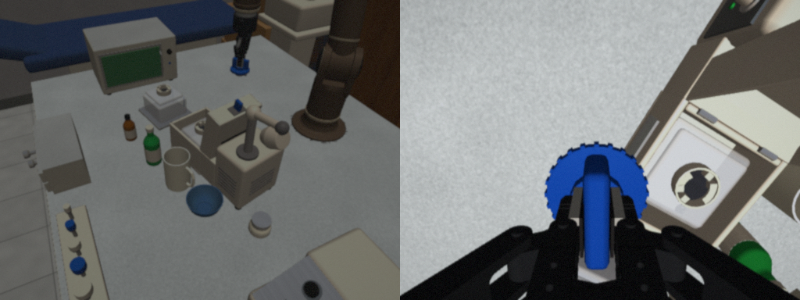

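The cap is held upright in the gripper at (240,68) in the side view and (597,190) in the wrist view. The neck is open at (693,187), the lid rests open, and the bystanders haven't moved. Handing in.

```bash
python3 -c "
from h import *
print(hand_in())"
```

```text
the job is handed in; nothing more can be done
None
```

The job is handed in: the lid rests open on its stop, and the cap (left-hand thread, loosened clockwise) is off and held upright about 16 cm to the side of the neck and well above it; the other things stayed put as far as the cameras show.

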